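# Refit the spring clip that keeps a turntable platter on its spindle

### The arm

A 6-joint arm with a two-finger parallel gripper is mounted at the origin on a cart in front of the work surface, level with it; the furniture and walls round the work are solid. World frame = base frame: x ahead of the robot, y to its left, z up, the work surface at z = 0. Lengths are in m, angles in degrees, forces in N, time in s.
With the tool pointing down it reaches from about 0.4 to 0.825 m from the base axis. Payload 7 kg.
Tool frame: the origin (TCP) lies midway between the tips of the shut fingers; the grasp point (between the pads) lies 19 mm behind it; z points along the fingers, y is the line along which they close (so a half turn about z gives the same grasp; the last joint's range is limited). The gripper opens to 88 mm and grips with 3 to 60 N. Pads are 19 mm wide; open, the fingers measure 130 mm over their backs; the gripper's body (78 mm by 193 mm) begins 47 mm behind the grasp point.
Start: joints at [83.256, 20.546, 0.682, 0, -70.136, -16.507], TCP at [0.266, 0.62, 0.191] pointing down, gripper open.
Joint ranges: [-176.03, 176.03], [-82.01, 121.73], [-58.28, 71.71], [-173.87, 95.51], [-174.79, -0.11], [-173.66, 173.66]. Speed limits (degrees/s): [136.94, 136.94, 172.46, 180, 180, 180].

### API

Orientations are given as [roll, pitch, yaw] about the fixed x, y, z axes, in that order (R = Rz(yaw) Ry(pitch) Rx(roll)).
In Python, from plant import ctrl gives the robot as it stands. The module is installed in compiled form; this text tells all that it offers.
- The arm moves only by the tool send_rows, never from a script. Its argument "plan" is a list that holds one entry, the list of rows, each a list of 6 numbers: the shift along the tool's x, y, z in a scale on which 1.0 is 0.4 m, then the turn, a rotation vector about the tool's x, y, z in parts of the range, where 1.0 means 180 degrees. A call has 1 to 8 rows; each row is the pose to reach, as a shift and turn from the pose commanded when the call began, along the tool's axes at that moment; what a row does not reach only later rows make up. A row lasts 1/12 s, in which the tool goes at most 41.7 mm and 7.16 degrees, less where a joint would pass 70% of its speed; a pose out of reach is approached as far as the arm can. Shift and turn numbers lie between -1 and 1, and a call with a number outside is refused. A call with a gripper value outside its range is refused whole. "fingers" is the opening, from 0 (shut) to 1 (fully open), set as the call begins (left out, the last holds). The fingers move at their own pace and stop on an object; the grip force is fixed at half the most. Time passes only in rows, so rows that repeat a pose let the fingers close. It gives the time, the measured TCP pose, the force, the opening and the grip force at its end, in the units of the state.
- ctrl.get_obs(): the state, without advancing time (a new reading comes with each control period).
- ctrl.snapshot(name): name is "side" or "top" or "wrist"; returns a dict with "img" (400x640x3 uint8, red, green, blue), "K" (3x3 intrinsics, pixels), "k1" (the pictures are not rectified: a ray, as slopes to the right and down, at radius r is drawn at 1 + k1 r^2 times it, then the intrinsics apply), "pose" (4x4, takes a point from camera to world coordinates). Camera axes: x right, y down, z forward; pixel columns grow to the right and rows downward; lengths in m; the calibration is good to about 2 mm. A picture is of the moment at which its call begins. There is no depth.
- ctrl.close_job(): hands the job in; it is judged then, once.
The state is a dict: "clock": time; "joint_pos": joint angles; "qvel": joint speeds; "tau": joint torques, N m; "tool_pos": TCP position; "orientation": TCP orientation; "force": force on the tool from outside, world axes, zero at the start; "moment": the same for the moment, N m; "opening": finger opening in m; "gripper_force": force on a finger pad.
Only numpy, scipy, OpenCV 4.12 (cv2) and the standard library are available. Lean on these libraries where they do the work, as an engineer would, in place of code of your own. Each camera call takes 0.05 s, during which the arm holds its last target. There are 200 camera calls.

### The job

Pick up the loose spring clip by its tab, and push it sideways, mouth first and lying flat, into the groove of the turntable's spindle until it snaps fully home around it; then let go of it. The groove's height differs each time: it lies just above the spindle's wide collar, so feel for the collar first. The spindle stands in a rubber bush, so press gently: stop as soon as the clip is home and never shove the spindle as much as two millimetres out of the centre of its bush. Leave the spice jars, fruit, peeler and timer where they are.

Things in the scene. Friction and masses are not known exactly. Their poses are not given: they have to be found in the camera images.
- clip: Loose spring clip lying flat on the worktop, right of the turntable: a steel C of round 7 mm bar, 46 mm wide, 7 mm thick, with two sprung jaws and a black upright tab at the back (-x). Origin: underside, at the centre of the C's bore. +z up; +x points out of the mouth; the flared square tips reach 19 mm ahead of the origin. Mass about 110 g. Fully home, the origin is on the spindle's axis.
- tab (a point): Where to grip the clip: middle of its tab, 37 mm behind the bore centre (clip -x), 27 mm above the clip's underside. The tab is 12 mm thick along clip y from its top (45 mm above the underside) to its foot, and 24 mm long along clip x. The widest part of the clip's back, 28 mm, is between 14 and 24 mm behind the bore centre.
- bore (a point): Centre of the clip's 28 mm bore, 3.5 mm above its underside. The jaws stand 21 mm apart and must spread 3.5 mm each to pass the core. They touch it with the bore about 18 to 20 mm from the spindle's axis; the push rises to about 7 to 12 N some 15 to 7 mm from home, vanishes as the clip snaps in, and rises steeply again when its straight back meets the core.
- jaw_left (a joint): Spread of the clip's left jaw (clip +y) in rad: 0 relaxed, about 0.13 when passing the core, about 0.02 when home. Sprung shut.
- jaw_right (a joint): Spread of the clip's right jaw (clip -y) in rad, as jaw_left.
- spindle_axis (a point): Point on the spindle's upright axis 28 mm above the worktop (platter top); it moves sideways with the spindle, which yields 1 mm per 10 N in every direction and springs back, but never downwards. Groove: all round, core 28 mm diameter, 10 mm high, between a 64 mm diameter collar below (the clip may slide on it) and a 37 mm diameter, 27 mm high head above.
- bush_centre (a point): Rest position of spindle_axis: centre of the rubber bush, 28 mm above the worktop, fixed to the turntable. The spindle is screwed to a different height each time, not measured: its collar's flat top (the groove's lower wall) is 38 to 66 mm above the worktop, the head's top 37 mm higher. The screw holds against pressing.
- turntable: The turntable: round dark wooden platter of 230 mm diameter, top 28 mm above the worktop, on a black foot; it is fixed and does not turn. Origin: centre of its underside on the worktop, below the spindle. Its +x points to the side where the two spice jars stand; the side towards -x (the robot) is free.
- spice_near_left: Spice jar with green lid standing on the platter beyond the spindle, to the left; 46 mm diameter, 106 mm high; origin at its foot. Leave it.
- spice_near_right: The same, to the right. Leave it.
- lemon: Lemon, 83x58x58 mm, on the worktop; origin at its underside. Leave it.
- peeler: Peeler with yellow handle, 170x25x18 mm, on the worktop near the front edge. Leave it.
- timer: White round kitchen timer, 65 mm diameter, 46 mm high, on the worktop to the right. Leave it.
- mandarin: Mandarin, 50 mm, on the worktop to the right, beyond the clip. Leave it.
There are look-alikes about, which are no part of the job. What is shaped like the clip but purple or red is not meant.

How it is judged (in metres and radians):
On the way:
1. the clip is lifted off the worktop, to the height of the lowest groove or higher (height (world z) of bore above 0.038 m), for 0.2 s.
At the end, for the whole second after the job is handed in: the clip's bore is on the spindle's axis (within 2.5 mm), in the groove below the head (bore 38 to 75.5 mm above the worktop), flat (within 0.15 rad), both jaws closed (spread under 0.08 rad), the spindle central in its bush (within 1 mm), the clip released and at rest (horizontal distance between bore and spindle_axis below 0.0025 m and height (world z) of bore between 0.038 and 0.0755 m and angle between clip's own z axis and vertical below 0.15 rad and value of joint each of jaw_left, jaw_right below 0.08 rad and horizontal distance between spindle_axis and bush_centre below 0.001 m and linear speed of clip below 0.01 m/s); the robot touches nothing.
It fails at once if the spindle is shoved more than 2 mm (20 N) out of the centre of its bush (horizontal distance between spindle_axis and bush_centre above 0.002 m).
It fails at once if a bystander is moved by more than 25 mm (distance of any of spice_near_left, spice_near_right, lemon, peeler, timer, mandarin from where it was at the start of the episode above 0.025 m).
It also fails if it takes over 67 s, if anything falls off the work surface, if the arm or the gripper's body presses on something with over 40 N, if the wrist force passes 120 N, or if a joint passes its speed limit or range.

## Working session

There is one attempt and no reset: what is moved stays moved. The work goes in short steps, Python scripts to look and compute and a tool call to move; the robot and the scene stay as the last step left them, time stands still between calls to the robot, and variables do not carry over. Pictures are saved under pics/ and viewed, at most 12 in all, crops included, and the job is handed in when it is done.

Besides the shell and the picture viewer there is one more tool, called as a command line: name --argument value ..., lists and objects as JSON in quotes. send_rows: Moves the arm, as the interface text tells. Its arguments: {"type":"object","properties":{"plan":{"type":"array","items":{"type":"array","items":{"type":"array","items":{"type":"number"}}}},"fingers":{"type":"number"}},"required":["plan"]}

```bash
mkdir -p pics; cat > h.py <<'E'
import numpy as np, cv2
from plant import ctrl
def snap(n,f=None):
    s=ctrl.snapshot(n)
    if f: cv2.imwrite('pics/'+f,cv2.cvtColor(s['img'],cv2.COLOR_RGB2BGR))
    return s
def ray(s,u,v):
    K=np.array(s['K']);P=np.array(s['pose'])
    p=cv2.undistortPoints(np.array([[[u,v]]],float),K,np.array([s['k1'],0,0,0,0.]))[0,0]
    return P[:3,3],P[:3,:3]@np.array([p[0],p[1],1])
def onz(s,u,v,z):
    o,d=ray(s,u,v);return o+d*(z-o[2])/d[2]
def proj(s,X):
    P=np.linalg.inv(np.array(s['pose']))
    return cv2.projectPoints(np.atleast_2d(np.array(X,float)),P[:3,:3],P[:3,3],np.array(s['K']),np.array([s['k1'],0,0,0,0.]))[0][:,0]
E
python3 - <<'E'
from h import *
np.set_printoptions(precision=4,suppress=True)
o=ctrl.get_obs();print(o)
for n in('top','side'):
    s=snap(n,n+'0.png');print(n,s['K'],s['k1'],s['pose'])
a=cv2.imread('pics/top0.png');b=cv2.imread('pics/side0.png')
E
```

```text
{'clock': 0.0, 'joint_pos': array([ 83.2555,  20.5916,   0.633 ,  -0.0194, -70.1356, -16.5057]), 'qvel': array([-0.0909,  0.0025, -0.0467, -0.1001, -0.1035, -0.014 ]), 'tau': array([ -0.0009, -58.2715,  29.3058,   6.9969,   0.0069,  -0.0002]), 'tool_pos': array([0.2663, 0.6197, 0.1899]), 'orientation': array([179.9045,  -0.0093, -23.2569]), 'force': array([-0.259 ,  0.5039, -0.5579]), 'moment': array([-0.0308,  0.0172,  0.0262]), 'gripper_force': 0.0, 'opening': 0.08801116401563362}
top [[467.4996   0.     317.6048]
 [  0.     467.4996 196.8674]
 [  0.       0.       1.    ]] -0.026816342972836738 [[ 0.0176 -0.9979  0.0622  0.4313]
 [-0.9998 -0.017   0.0096 -0.1058]
 [-0.0086 -0.0623 -0.998   1.3744]
 [ 0.      0.      0.      1.    ]]
side [[361.9808   0.     316.287 ]
 [  0.     361.9808 195.7   ]
 [  0.       0.       1.    ]] -0.012085075544586788 [[ 0.1377 -0.6576  0.7407 -0.1531]
 [-0.9903 -0.0785  0.1144 -0.2087]
 [-0.0171 -0.7493 -0.662   0.6494]
 [ 0.      0.      0.      1.    ]]
```

View pics/top0.png

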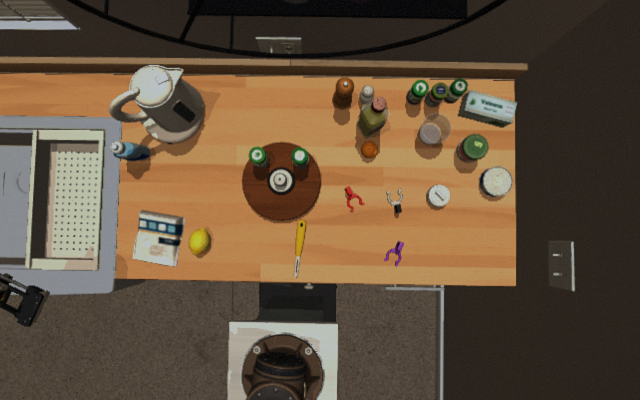

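View pics/side0.png

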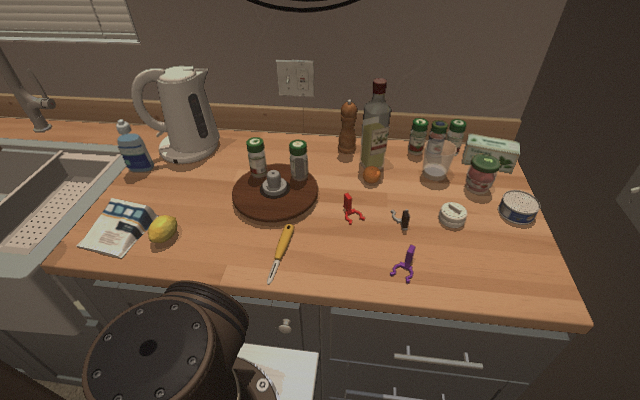

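The top view shows the clip at about (397,201) with its black tab at (398,208) and mouth upwards (+x). The spindle is at (281,180). The side view shows the clip at (402,218) and the spindle head at (273,175).

```bash
python3 - <<'E'
from h import *
a=cv2.imread('pics/top0.png');b=cv2.imread('pics/side0.png')
r=lambda i,x,y:cv2.resize(i[y:y+50,x:x+66],(396,300),interpolation=cv2.INTER_CUBIC)
c=np.vstack([np.hstack([r(a,364,175),r(a,248,155)]),np.hstack([r(b,370,190),r(b,240,155)])])
cv2.imwrite('pics/crop1.png',c)
E
```

```text
(no output)
```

View pics/crop1.png

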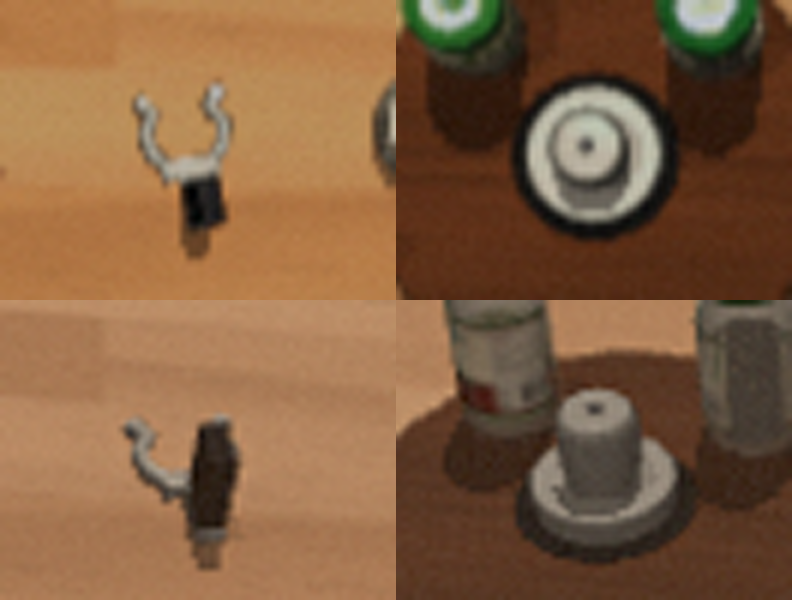

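```bash
python3 - <<'E'
from h import *
np.set_printoptions(precision=4,suppress=True)
T=ctrl.snapshot('top');S=ctrl.snapshot('side')
f=lambda x,y,ox,oy:(ox+(x+.5)/6-.5,oy+(y+.5)/6-.5)
def tri(p,q):
    o1,d1=ray(T,*p);o2,d2=ray(S,*q)
    t=np.linalg.lstsq(np.c_[d1,-d2],o2-o1,rcond=None)[0]
    a=o1+d1*t[0];b=o2+d2*t[1];return (a+b)/2,np.linalg.norm(a-b)*1000
print('head',tri(f(190,146,248,155),f(200,108,240,155)))
for c in((142,103),(216,92)):print('tip',onz(T,*f(*c,364,175),.0035))
print('back',onz(T,*f(195,170,364,175),.007))
print('tabtopmid',onz(T,*f(203,188,364,175),.045), 'side',onz(S,*f(218,122,370,190),.045))
# platter
hsv=cv2.cvtColor(T['img'],cv2.COLOR_RGB2HSV)
m=((T['img'][...,0]<110)&(T['img'][...,0].astype(int)-T['img'][...,2]>20)).astype(np.uint8)
m[:,:230]=0;m[:,330:]=0;m[:130]=0;m[235:]=0
cs=cv2.findContours(m,0,2)[0];c=max(cs,key=cv2.contourArea)
P=np.array([onz(T,*p,.028)[:2] for p in cv2.convexHull(c)[:,0]],np.float32)
print(cv2.minEnclosingCircle(P),cv2.fitEllipse(P))
# collar bright
m=(T['img'].min(2)>120).astype(np.uint8);g=np.zeros_like(m);g[165:200,262:300]=m[165:200,262:300]
c=max(cv2.findContours(g,0,2)[0],key=cv2.contourArea)
for z in(.04,.05,.06):
  P=np.array([onz(T,*p,z)[:2] for p in c[:,0]],np.float32);print(z,cv2.minEnclosingCircle(P))
E
```

```text
head (array([0.5604, 0.0137, 0.0793]), np.float64(1.3806375137316012))
tip [ 0.5353 -0.2969  0.0035]
tip [ 0.5413 -0.3331  0.0035]
back [ 0.5027 -0.3225  0.007 ]
tabtopmid [ 0.4922 -0.3204  0.045 ] side [ 0.4976 -0.3252  0.045 ]
((0.560998260974884, 0.01858449913561344), 0.12192312628030777) ((0.5586242079734802, 0.014237027615308762), (0.22696882486343384, 0.23521356284618378), 122.46125030517578)
0.04 ((0.5609046816825867, 0.01439213752746582), 0.03090422786772251)
0.05 ((0.5599334239959717, 0.013491646386682987), 0.030673323199152946)
0.06 ((0.5589624047279358, 0.012591107748448849), 0.030442479997873306)
```

```bash
cat >> h.py <<'E'
from scipy.spatial.transform import Rotation as R
def rows(wps,start=None):
    """(x,y,z,yaw[,..]) targets -> a row for each, relative to the preceding target (one call each)"""
    o=ctrl.get_obs()
    p,e=(o['tool_pos'],o['orientation']) if start is None else (np.array(start[:3]),[180,0,start[3]])
    M=R.from_euler('xyz',e,degrees=True)
    for w in wps:
        N=R.from_euler('xyz',[180,0,w[3]],degrees=True)
        print(np.round(M.inv().apply(np.array(w[:3])-p)*100,3),np.round((M.inv()*N).as_rotvec(degrees=True),2))
        p,M=np.array(w[:3]),N
E
python3 -c "
from h import *
rows([(.5,.36,.2,-10),(.57,.03,.2,0),(.485,-.3,.2,9)],(.266,.62,.191,-23.25))"
```

```text
[31.763 14.652 -0.9  ] [  0.     0.   -13.25]
[12.624 31.283  0.   ] [  0.   0. -10.]
[-8.5 33.   0. ] [ 0.  0. -9.]
```

The manual's scale: shifts go in shares of 0.4 m and turns go in shares of 180 degrees. Converting my numbers, 31.8 cm / 40 = 0.795, 14.7 cm / 40 = 0.3675, -13.25 degrees / 180 = -0.0736.

send_rows --plan '[[[0.795, 0.3675, -0.0225, 0, 0, -0.0736], [0.795, 0.3675, -0.0225, 0, 0, -0.0736], [0.795, 0.3675, -0.0225, 0, 0, -0.0736], [0.795, 0.3675, -0.0225, 0, 0, -0.0736], [0.795, 0.3675, -0.0225, 0, 0, -0.0736], [0.795, 0.3675, -0.0225, 0, 0, -0.0736], [0.795, 0.3675, -0.0225, 0, 0, -0.0736], [0.795, 0.3675, -0.0225, 0, 0, -0.0736]]]'

```text
clock: 0.87
tool_pos: [0.4901, 0.3706, 0.1996]
orientation: [-180.0, -0.0, -10.0]
force: [0.4, 0.2, 1.0]
opening: 0.0876
gripper_force: 0.0
```

To row units: 31.3 cm / 40 = 0.7825, 12.6 cm / 40 = 0.315, -10 degrees / 180 = -0.0556.

send_rows --plan '[[[0.315, 0.7825, 0, 0, 0, -0.0556], [0.315, 0.7825, 0, 0, 0, -0.0556], [0.315, 0.7825, 0, 0, 0, -0.0556], [0.315, 0.7825, 0, 0, 0, -0.0556], [0.315, 0.7825, 0, 0, 0, -0.0556], [0.315, 0.7825, 0, 0, 0, -0.0556], [0.315, 0.7825, 0, 0, 0, -0.0556], [0.315, 0.7825, 0, 0, 0, -0.0556]]]'

```text
clock: 1.53
tool_pos: [0.558, 0.0442, 0.1996]
orientation: [-180.0, -0.0, 0.0]
force: [0.5, 0.6, 0.1]
opening: 0.0877
gripper_force: 0.0
```

To row units: 33 cm / 40 = 0.825, -8.5 cm / 40 = -0.2125, -9 degrees / 180 = -0.05.

send_rows --plan '[[[-0.2125, 0.825, 0, 0, 0, -0.05], [-0.2125, 0.825, 0, 0, 0, -0.05], [-0.2125, 0.825, 0, 0, 0, -0.05], [-0.2125, 0.825, 0, 0, 0, -0.05], [-0.2125, 0.825, 0, 0, 0, -0.05], [-0.2125, 0.825, 0, 0, 0, -0.05], [-0.2125, 0.825, 0, 0, 0, -0.05], [-0.2125, 0.825, 0, 0, 0, -0.05]]]'

```text
clock: 2.2
tool_pos: [0.4743, -0.2773, 0.1997]
orientation: [180.0, -0.0, 9.0]
force: [1.0, -0.6, -1.1]
opening: 0.0875
gripper_force: 0.0
```

```bash
python3 - <<'E'
from h import *
np.set_printoptions(precision=4,suppress=True)
s=snap('wrist','w1.png');print(s['pose'],ctrl.get_obs()['tool_pos'])
print(proj(s,[[.485,-.324,.045],[.522,-.318,.0035]]))
E
```

```text
[[ 0.1563 -0.9402 -0.3026  0.5565]
 [-0.9877 -0.1489 -0.0478 -0.2643]
 [-0.0001  0.3063 -0.9519  0.3923]
 [ 0.      0.      0.      1.    ]] [ 0.4723 -0.2827  0.1994]
[[361.1291 174.4447]
 [357.6068 133.2573]]
```

View pics/w1.png

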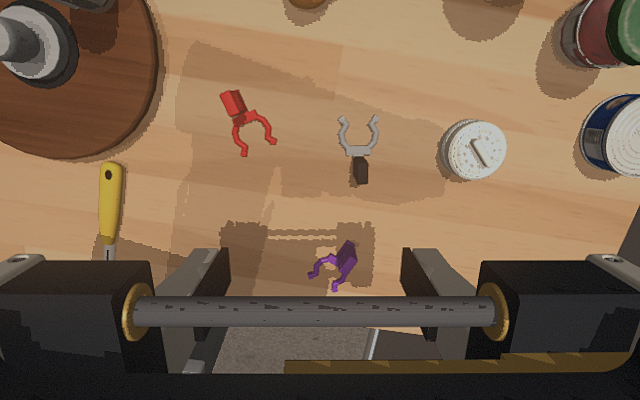

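The wrist view shows the C at (358,135), with tips at (342,119) and (376,119) and the dark tab spanning rows 157–185 at column 361. I'll measure it with masks.

```bash
python3 - <<'E'
from h import *
np.set_printoptions(precision=4,suppress=True)
s=ctrl.snapshot('wrist');im=s['img']
cv2.imwrite('pics/c2.png',cv2.cvtColor(cv2.resize(im[105:195,320:400],(640,720),interpolation=cv2.INTER_CUBIC)[:600],cv2.COLOR_RGB2BGR))
sat=im.max(2).astype(int)-im.min(2)
g=((sat<35)&(im.max(2)>100)).astype(np.uint8);g[:105]=0;g[160:]=0;g[:,:325]=0;g[:,:325]=0;g[:,395:]=0
ys,xs=np.nonzero(g);P=np.array([onz(s,x,y,.0035)[:2] for x,y in zip(xs,ys)])
print(len(P),P.min(0),P.max(0))
d=(im.max(2)<75).astype(np.uint8);d[:150]=0;d[195:]=0;d[:,:340]=0;d[:,385:]=0
c=max(cv2.findContours(d,0,2)[0],key=cv2.contourArea);print(cv2.boundingRect(c),cv2.minAreaRect(c))
# tips: top-left, top-right pixels, body stats
for lo,hi in((325,358),(359,395)):
    k=(xs>=lo)&(xs<hi)&(ys<ys.min()+9);u,v=xs[k].mean(),ys[k].mean();print('tip',u,v,onz(s,u,v,.0035))
r=cv2.minAreaRect(P.astype(np.float32));print(r,cv2.boxPoints(r))
E
```

```text
644 [ 0.4962 -0.3405] [ 0.5444 -0.2934]
(349, 154, 14, 28) ((355.5, 167.5), (27.0, 13.0), 90.0)
tip 337.7647058823529 117.03921568627452 [ 0.5335 -0.2988  0.0035]
tip 369.26666666666665 116.53333333333333 [ 0.5394 -0.333   0.0035]
((0.5189588665962219, -0.3191559910774231), (0.04477013275027275, 0.04506952315568924), 10.607975959777832) [[ 0.4928 -0.3011]
 [ 0.5011 -0.3454]
 [ 0.5451 -0.3372]
 [ 0.5368 -0.2929]]
```

View pics/c2.png

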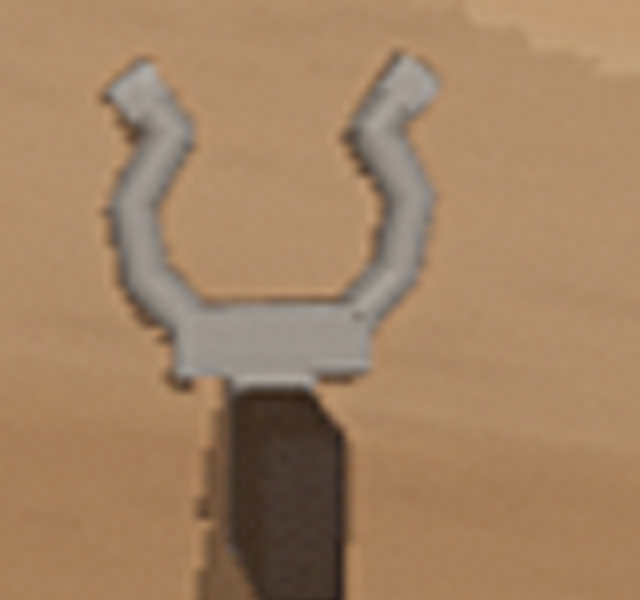

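The crop shows the C clearly with symmetric tips and the tab leaning down the image, so yaw is about 10°. I'll check the predicted tab outline before moving.

```bash
python3 - <<'E'
from h import *
s=ctrl.snapshot('wrist');im=s['img']
d=(im.max(2)<85).astype(np.uint8);d[:145]=0;d[195:]=0;d[:,:335]=0;d[:,385:]=0
c=max(cv2.findContours(d,0,2)[0],key=cv2.contourArea);print(cv2.boundingRect(c))
ex=np.array([np.cos(np.radians(10)),np.sin(np.radians(10))]);ey=np.array([-ex[1],ex[0]])
O=np.array([.5223,-.3184])
q=[np.r_[O+(-37+a)*.001*ex+b*.001*ey,z] for z in(.045,.008) for a in(-12,12) for b in(-6,6)]
print(np.round(proj(s,q),1).tolist())
print(ctrl.get_obs()['tool_pos'])
rows([(.486,-.3248,.1,10),(.486,-.3248,.008,10)])
E
```

```text
(351, 155, 15, 28)
[[365.3, 183.1], [353.7, 183.3], [365.8, 160.2], [354.0, 160.5], [360.8, 175.0], [350.3, 175.2], [361.1, 154.1], [350.4, 154.3]]
[ 0.47380501 -0.27807945  0.19902842]
[0.505 4.805 9.901] [-0.01  0.04 -1.29]
[ 0.  -0.   9.2] [0. 0. 0.]
```

To row units: 9.9 cm / 40 = 0.2475, 6 cm / 40 = 0.15, -1 degrees / 180 = -0.0056.

send_rows --plan '[[[0.0125, 0.12, 0.075, 0, 0, -0.0056], [0.0125, 0.12, 0.15, 0, 0, -0.0056], [0.0125, 0.12, 0.2475, 0, 0, -0.0056], [0.0125, 0.12, 0.2475, 0, 0, -0.0056], [0.0125, 0.12, 0.2475, 0, 0, -0.0056], [0.0125, 0.12, 0.2475, 0, 0, -0.0056], [0.0125, 0.12, 0.2475, 0, 0, -0.0056], [0.0125, 0.12, 0.2475, 0, 0, -0.0056]]]'

```text
clock: 3.02
tool_pos: [0.4894, -0.322, 0.1031]
orientation: [179.9, -0.2, 10.1]
force: [0.3, 0.1, -0.1]
opening: 0.0877
gripper_force: 0.0
```

```bash
python3 - <<'E'
from h import *
o=ctrl.get_obs();print(o['tool_pos'],o['orientation'])
rows([(.486,-.3248,.007,10)])
E
```

```text
[ 0.4893998  -0.32202644  0.10313352] [179.88112488  -0.2138421   10.0719519 ]
[-0.419  0.194  9.612] [ 0.12 -0.21  0.07]
```

To row units: 9 cm / 40 = 0.225, 8.5 cm / 40 = 0.2125.

send_rows --plan '[[[-0.0075, 0.005, 0.075, 0, 0, 0], [-0.0075, 0.005, 0.15, 0, 0, 0], [-0.0075, 0.005, 0.2125, 0, 0, 0], [-0.0075, 0.005, 0.225, 0, 0, 0], [-0.0075, 0.005, 0.225, 0, 0, 0], [-0.0075, 0.005, 0.225, 0, 0, 0]]]'

```text
clock: 3.52
tool_pos: [0.4863, -0.3249, 0.0122]
orientation: [179.9, -0.1, 10.0]
force: [0.8, -0.9, -0.6]
opening: 0.0876
gripper_force: 0.0
```

```bash
python3 - <<'E'
from h import *
o=ctrl.get_obs();print(o['tool_pos'],o['orientation'])
rows([(.486,-.3248,.008,10)])
E
```

```text
[ 0.4863171  -0.32493481  0.01216157] [ 1.79927870e+02 -8.80622621e-02  1.00459452e+01]
[-0.03  -0.019  0.416] [ 0.07 -0.09  0.05]
```

Good. Final descent of 4 mm, then close.

To row units: 0.4 cm / 40 = 0.01.

send_rows --plan '[[[0, 0, 0.01, 0, 0, 0], [0, 0, 0.01, 0, 0, 0], [0, 0, 0.01, 0, 0, 0]]]'

```text
clock: 3.77
tool_pos: [0.4857, -0.3248, 0.0075]
orientation: [180.0, -0.1, 10.0]
force: [0.1, 0.5, -0.3]
opening: 0.0875
gripper_force: 0.0
```

send_rows --plan '[[[0, 0, 0, 0, 0, 0], [0, 0, 0, 0, 0, 0], [0, 0, 0, 0, 0, 0], [0, 0, 0, 0, 0, 0], [0, 0, 0, 0, 0, 0], [0, 0, 0, 0, 0, 0], [0, 0, 0, 0, 0, 0], [0, 0, 0, 0, 0, 0]]]' --fingers 0

```text
clock: 4.43
tool_pos: [0.4851, -0.3246, 0.0064]
orientation: [-180.0, 0.0, 10.0]
force: [0.1, -0.1, -0.5]
opening: 0.0398
gripper_force: 0.0
```

send_rows --plan '[[[0, 0, 0, 0, 0, 0], [0, 0, 0, 0, 0, 0], [0, 0, 0, 0, 0, 0], [0, 0, 0, 0, 0, 0], [0, 0, 0, 0, 0, 0], [0, 0, 0, 0, 0, 0], [0, 0, 0, 0, 0, 0], [0, 0, 0, 0, 0, 0]]]'

```text
clock: 5.1
tool_pos: [0.4851, -0.3246, 0.0064]
orientation: [180.0, -0.0, 10.0]
force: [-0.1, -0.6, -0.4]
opening: 0.0107
gripper_force: 30.0
```

To row units: -14 cm / 40 = -0.35, -13 cm / 40 = -0.325.

send_rows --plan '[[[0, 0, -0.05, 0, 0, 0], [0, 0, -0.1, 0, 0, 0], [0, 0, -0.175, 0, 0, 0], [0, 0, -0.25, 0, 0, 0], [0, 0, -0.325, 0, 0, 0], [0, 0, -0.35, 0, 0, 0], [0, 0, -0.35, 0, 0, 0], [0, 0, -0.35, 0, 0, 0]]]'

```text
clock: 5.77
tool_pos: [0.485, -0.3244, 0.1464]
orientation: [-180.0, -0.1, 10.0]
force: [0.0, -0.0, -1.7]
opening: 0.0113
gripper_force: 30.0
```

```bash
python3 - <<'E'
from h import *
s=snap('wrist','w3.png');o=ctrl.get_obs();print(o['tool_pos'],o['orientation'],o['force'],o['opening'],o['gripper_force'])
im=s['img'];cv2.imwrite('pics/w3c.png',cv2.cvtColor(cv2.resize(im[100:350,200:440],(576,600),interpolation=cv2.INTER_CUBIC),cv2.COLOR_RGB2BGR))
rows([(.46,.014,.14,0)],(*o['tool_pos'],10))
E
```

```text
[ 0.48435191 -0.32410366  0.14539251] [-1.79935670e+02  5.09110757e-02  9.98229680e+00] [ 0.52194919  0.14726118 -1.07848351] 0.010993391463969365 29.996006190776825
[  3.473 -33.72    0.539] [ 0. -0. 10.]
```

View pics/w3c.png

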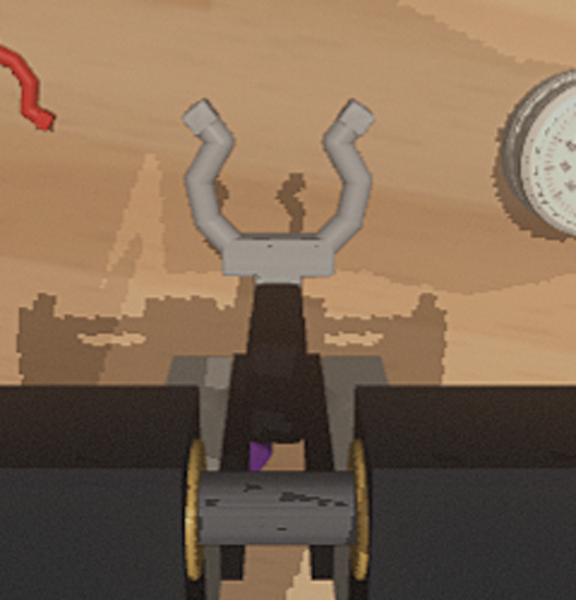

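The view shows the clip held squarely: tips at crop (200,118) and (355,118), with the tab between the pads. Next I carry it to the robot side of the spindle.

To row units: -31 cm / 40 = -0.775, -27 cm / 40 = -0.675, 10 degrees / 180 = 0.0556.

send_rows --plan '[[[0.0125, -0.075, 0, 0, 0, 0.0056], [0.025, -0.175, 0, 0, 0, 0.0111], [0.05, -0.275, 0, 0, 0, 0.0167], [0.0625, -0.375, 0, 0, 0, 0.0222], [0.075, -0.475, 0, 0, 0, 0.0333], [0.0875, -0.575, 0, 0, 0, 0.0444], [0.0875, -0.675, 0, 0, 0, 0.05], [0.0875, -0.775, 0, 0, 0, 0.0556]]]'

```text
clock: 6.48
tool_pos: [0.4641, -0.0117, 0.1448]
orientation: [180.0, 0.2, -0.1]
force: [0.5, 0.7, -1.2]
opening: 0.0111
gripper_force: 30.0
```

To row units: -2.7 cm / 40 = -0.0675, -2 cm / 40 = -0.05.

send_rows --plan '[[[0, -0.05, 0, 0, 0, 0], [0, -0.0675, 0, 0, 0, 0], [0, -0.0675, 0, 0, 0, 0], [0, -0.0675, 0, 0, 0, 0], [0, -0.0675, 0, 0, 0, 0], [0, -0.0675, 0, 0, 0, 0]]]'

```text
clock: 6.98
tool_pos: [0.4654, 0.0126, 0.1459]
orientation: [180.0, 0.1, -0.1]
force: [-0.1, 0.2, -1.3]
opening: 0.0113
gripper_force: 30.0
```

```bash
python3 - <<'E'
from h import *
np.set_printoptions(precision=4,suppress=True)
s=snap('wrist','w4.png');o=ctrl.get_obs();print(o['tool_pos'],o['orientation'],o['force'],s['pose'])
E
```

```text
[0.4655 0.0127 0.146 ] [179.9791   0.0476  -0.0996] [ 0.1964 -0.443  -1.2929] [[-0.0019 -0.9514 -0.3078  0.5491]
 [-1.      0.0019  0.0002  0.0125]
 [ 0.0004  0.3078 -0.9515  0.3385]
 [ 0.      0.      0.      1.    ]]
```

View pics/w4.png

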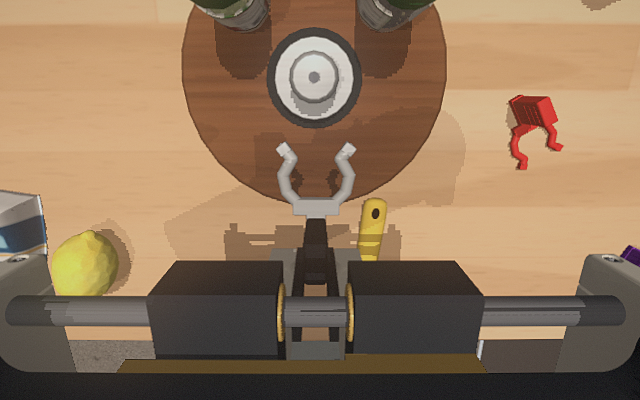

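The picture shows the head's centre dot at (314,77), the collar around (314,78), and the clip's tips at (283,149) and (349,149). Next is measuring both relative to the tool.

```bash
python3 - <<'E'
from h import *
np.set_printoptions(precision=4,suppress=True)
s=ctrl.snapshot('wrist');im=s['img'];o=ctrl.get_obs();t=o['tool_pos'];print(t)
b=((im.min(2)>110)&(im.max(2).astype(int)-im.min(2)<40)).astype(np.uint8)
# collar
m=b.copy();m[:40]=0;m[130:]=0;m[:,:265]=0;m[:,365:]=0
c=max(cv2.findContours(m,0,2)[0],key=cv2.contourArea);print('collar px',cv2.boundingRect(c))
h=cv2.convexHull(c)[:,0]
for z in(.038,.042,.046,.05):
    P=np.array([onz(s,*p,z)[:2] for p in h],np.float32);print(z,cv2.fitEllipse(P),cv2.minEnclosingCircle(P))
# dark dot in head
g=cv2.GaussianBlur(cv2.cvtColor(im,cv2.COLOR_RGB2GRAY),(5,5),0)[70:86,306:324];y,x=np.unravel_index(g.argmin(),g.shape)
print('dot',306+x,70+y,[onz(s,306+x,70+y,z)[:2] for z in(.075,.079,.083)])
# clip
m=b.copy();m[:138]=0;m[220:]=0;m[:,:270]=0;m[:,362:]=0
ys,xs=np.nonzero(m);z=t[2]-.0064+.0035
P=np.array([onz(s,x,y,z)[:2] for x,y in zip(xs,ys)],np.float32);print('clip',P.min(0),P.max(0),len(P))
for lo,hi in((270,316),(317,362)):
    k=(xs>=lo)&(xs<hi)&(ys<ys.min()+9);print('tip',onz(s,xs[k].mean(),ys[k].mean(),z))
S=snap('side');T=snap('top')
E
```

```text
[0.4656 0.0128 0.1462]
collar px (275, 40, 79, 80)
0.038 ((0.5599889159202576, 0.013293101452291012), (0.06414484232664108, 0.06459429115056992), 171.87916564941406) ((0.5601627230644226, 0.01331846509128809), 0.03246587514877319)
0.042 ((0.559843897819519, 0.013281822204589844), (0.06329136341810226, 0.06373484432697296), 171.87908935546875) ((0.5600154995918274, 0.013306831009685993), 0.0320352241396904)
0.046 ((0.5596988797187805, 0.013270537368953228), (0.062437888234853745, 0.06287538260221481), 171.8792266845703) ((0.5598681569099426, 0.013295216485857964), 0.0316045917570591)
0.05 ((0.559553861618042, 0.013259257189929485), (0.06158443167805672, 0.06201592832803726), 171.8786163330078) ((0.5597207546234131, 0.013283614069223404), 0.03117394633591175)
dot 314 74 [array([0.5621, 0.013 ]), array([0.5619, 0.013 ]), array([0.5617, 0.013 ])]
clip [ 0.4768 -0.0108] [0.5226 0.0346] 2208
tip [0.5198 0.0305 0.1433]
tip [ 0.5196 -0.0063  0.1433]
```

To row units: 8.8 cm / 40 = 0.22, -0.13 cm / 40 = -0.0033.

send_rows --plan '[[[0.0125, -0.0025, 0.05, 0, 0, 0], [0.025, -0.0033, 0.1, 0, 0, 0], [0.035, -0.0033, 0.15, 0, 0, 0], [0.035, -0.0033, 0.2, 0, 0, 0], [0.035, -0.0033, 0.22, 0, 0, 0], [0.035, -0.0033, 0.22, 0, 0, 0], [0.035, -0.0033, 0.22, 0, 0, 0], [0.035, -0.0033, 0.22, 0, 0, 0]]]'

```text
clock: 7.85
tool_pos: [0.4806, 0.0152, 0.0596]
orientation: [-180.0, -0.1, 0.0]
force: [0.4, -0.0, -1.5]
opening: 0.011
gripper_force: 30.0
```

To row units: 0.3 cm / 40 = 0.0075, 0.2 cm / 40 = 0.005.

send_rows --plan '[[[0, 0, 0.0025, 0, 0, 0], [0, 0, 0.005, 0, 0, 0], [0, 0, 0.0075, 0, 0, 0], [0, 0, 0.0075, 0, 0, 0], [0, 0, 0.0075, 0, 0, 0]]]'

```text
clock: 8.27
tool_pos: [0.4797, 0.0151, 0.0556]
orientation: [-180.0, -0.0, 0.0]
force: [-0.3, -0.5, -0.8]
opening: 0.011
gripper_force: 30.0
```

To row units: 0.3 cm / 40 = 0.0075, 0.2 cm / 40 = 0.005.

send_rows --plan '[[[0, 0.0025, 0.0025, 0, 0, 0], [0, 0.0025, 0.005, 0, 0, 0], [0, 0.0025, 0.0075, 0, 0, 0], [0, 0.0025, 0.0075, 0, 0, 0], [0, 0.0025, 0.0075, 0, 0, 0]]]'

```text
clock: 8.68
tool_pos: [0.4796, 0.014, 0.0523]
orientation: [180.0, 0.0, -0.0]
force: [-1.4, -0.3, -1.4]
opening: 0.011
gripper_force: 30.0
```

To row units: 0.15 cm / 40 = 0.0038, 0.1 cm / 40 = 0.0025.

send_rows --plan '[[[0, 0, 0.0013, 0, 0, 0], [0, 0, 0.0025, 0, 0, 0], [0, 0, 0.0038, 0, 0, 0], [0, 0, 0.0038, 0, 0, 0], [0, 0, 0.0038, 0, 0, 0]]]'

```text
clock: 9.1
tool_pos: [0.4797, 0.0141, 0.0509]
orientation: [180.0, 0.0, 0.0]
force: [-0.7, 0.0, -1.0]
opening: 0.0108
gripper_force: 30.0
```

```bash
python3 - <<'E'
from h import *
o=ctrl.get_obs();print(o['tool_pos'],o['force'],o['moment'])
s=snap('wrist');im=s['img'];cv2.imwrite('pics/w5c.png',cv2.cvtColor(cv2.resize(im[40:240,220:410],(570,600),interpolation=cv2.INTER_CUBIC),cv2.COLOR_RGB2BGR))
E
```

```text
[0.47967088 0.01406343 0.05088815] [-0.68307444  0.04630948 -1.03720692] [-0.05459954 -0.00699482  0.05507645]
```

View pics/w5c.png

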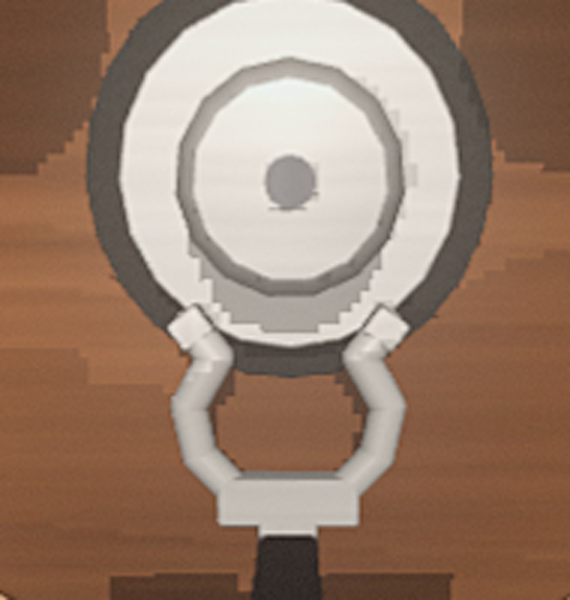

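The crop shows the tips at (195,325) and (387,325), centred on the head's dot at (290,182) and overlapping the collar's rim. I go 4 mm further in and carry on feeling downwards.

To row units: 0.4 cm / 40 = 0.01, 0.2 cm / 40 = 0.005.

send_rows --plan '[[[0.005, 0, 0, 0, 0, 0], [0.01, 0, 0, 0, 0, 0], [0.01, 0, 0.0013, 0, 0, 0], [0.01, 0, 0.0025, 0, 0, 0], [0.01, 0, 0.0025, 0, 0, 0], [0.01, 0, 0.0025, 0, 0, 0]]]'

```text
clock: 9.65
tool_pos: [0.4836, 0.014, 0.0498]
orientation: [180.0, 0.0, -0.0]
force: [-0.0, 0.2, -1.4]
opening: 0.0112
gripper_force: 30.0
```

To row units: 0.1 cm / 40 = 0.0025, 0.05 cm / 40 = 0.0013.

send_rows --plan '[[[0, 0, 0.0013, 0, 0, 0], [0, 0, 0.0025, 0, 0, 0], [0, 0, 0.0025, 0, 0, 0], [0, 0, 0.0025, 0, 0, 0]]]'

```text
clock: 9.98
tool_pos: [0.4836, 0.0141, 0.049]
orientation: [180.0, 0.0, 0.0]
force: [-0.0, 0.3, -1.2]
opening: 0.0109
gripper_force: 30.0
```

Underside is at about 42.6 mm. Continue in 0.7 mm steps.

To row units: 0.07 cm / 40 = 0.0018, 0.04 cm / 40 = 0.001.

send_rows --plan '[[[0, 0, 0.001, 0, 0, 0], [0, 0, 0.0018, 0, 0, 0], [0, 0, 0.0018, 0, 0, 0], [0, 0, 0.0018, 0, 0, 0]]]'

```text
clock: 10.32
tool_pos: [0.4836, 0.014, 0.0483]
orientation: [180.0, 0.0, -0.0]
force: [-1.9, -0.9, 2.5]
opening: 0.011
gripper_force: 30.0
```

To row units: 0.07 cm / 40 = 0.0018, 0.04 cm / 40 = 0.001.

send_rows --plan '[[[0, 0, 0.001, 0, 0, 0], [0, 0, 0.0018, 0, 0, 0], [0, 0, 0.0018, 0, 0, 0], [0, 0, 0.0018, 0, 0, 0]]]'

```text
clock: 10.65
tool_pos: [0.4836, 0.014, 0.0476]
orientation: [180.0, 0.0, -0.0]
force: [-3.8, -0.8, 4.7]
opening: 0.011
gripper_force: 30.0
```

Contact came at TCP z ≈ 48.7 mm, so the collar top is about 42 mm, which agrees with vision. Raise to mid-clearance.

To row units: -0.25 cm / 40 = -0.0063, -0.12 cm / 40 = -0.003.

send_rows --plan '[[[0, 0, -0.003, 0, 0, 0], [0, 0, -0.0063, 0, 0, 0], [0, 0, -0.0063, 0, 0, 0], [0, 0, -0.0063, 0, 0, 0]]]'

```text
clock: 10.98
tool_pos: [0.4839, 0.0142, 0.05]
orientation: [-180.0, -0.0, -0.0]
force: [-0.0, 0.7, -1.0]
opening: 0.0111
gripper_force: 30.0
```

```bash
python3 - <<'E'
from h import *
np.set_printoptions(precision=4,suppress=True)
s=ctrl.snapshot('wrist');im=s['img'];o=ctrl.get_obs();t=o['tool_pos'];print(t,o['force'],o['moment'])
T=snap('top');S=snap('side')
def r(i,x,y,w=60,h=45):return cv2.cvtColor(cv2.resize(i[y:y+h,x:x+w],(w*600//(2*h),300),interpolation=cv2.INTER_CUBIC),cv2.COLOR_RGB2BGR)
g=[r(S['img'],240,160),r(im,255,40,140,105)]
cv2.imwrite('pics/m6.png',np.hstack(g))
E
```

```text
[0.4838 0.0141 0.0499] [ 1.1903 -0.2497 -0.8704] [-0.018   0.0307  0.0035]
```

View pics/m6.png

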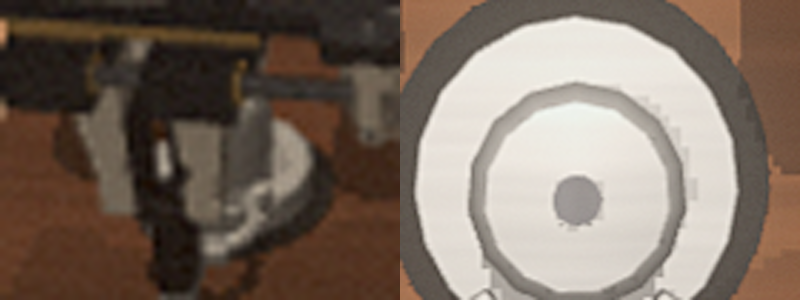

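The crops show the tips at the lower edge, symmetric about the head's dot at (577,200), and below the head in the side view. Advance in small steps watching Fx.

To row units: 0.6 cm / 40 = 0.015, 0.45 cm / 40 = 0.0113.

send_rows --plan '[[[0.0038, 0, 0, 0, 0, 0], [0.0075, 0, 0, 0, 0, 0], [0.0113, 0, 0, 0, 0, 0], [0.015, 0, 0, 0, 0, 0], [0.015, 0, 0, 0, 0, 0], [0.015, 0, 0, 0, 0, 0]]]'

```text
clock: 11.63
tool_pos: [0.4898, 0.014, 0.0499]
orientation: [180.0, 0.0, -0.0]
force: [-0.1, 0.4, -0.5]
opening: 0.0111
gripper_force: 30.0
```

To row units: 0.4 cm / 40 = 0.01, 0.3 cm / 40 = 0.0075.

send_rows --plan '[[[0.0025, 0, 0, 0, 0, 0], [0.005, 0, 0, 0, 0, 0], [0.0075, 0, 0, 0, 0, 0], [0.01, 0, 0, 0, 0, 0], [0.01, 0, 0, 0, 0, 0]]]'

```text
clock: 12.05
tool_pos: [0.494, 0.0141, 0.0501]
orientation: [-180.0, -0.0, 0.0]
force: [-0.4, 0.6, -1.0]
opening: 0.011
gripper_force: 30.0
```

To row units: 0.4 cm / 40 = 0.01, 0.3 cm / 40 = 0.0075.

send_rows --plan '[[[0.0025, 0, 0, 0, 0, 0], [0.005, 0, 0, 0, 0, 0], [0.0075, 0, 0, 0, 0, 0], [0.01, 0, 0, 0, 0, 0], [0.01, 0, 0, 0, 0, 0]]]'

```text
clock: 12.47
tool_pos: [0.4979, 0.0141, 0.05]
orientation: [-180.0, -0.0, 0.0]
force: [-0.4, 0.8, -0.7]
opening: 0.0113
gripper_force: 30.0
```

Under the head with no contact. Now 2–3 mm steps.

To row units: 0.3 cm / 40 = 0.0075, 0.2 cm / 40 = 0.005.

send_rows --plan '[[[0.0025, 0, 0, 0, 0, 0], [0.005, 0, 0, 0, 0, 0], [0.0075, 0, 0, 0, 0, 0], [0.0075, 0, 0, 0, 0, 0]]]'

```text
clock: 12.8
tool_pos: [0.5009, 0.0141, 0.05]
orientation: [180.0, -0.0, -0.0]
force: [0.4, 1.0, -1.0]
opening: 0.0105
gripper_force: 30.0
```

To row units: 0.2 cm / 40 = 0.005, 0.1 cm / 40 = 0.0025.

send_rows --plan '[[[0.0025, 0, 0, 0, 0, 0], [0.005, 0, 0, 0, 0, 0], [0.005, 0, 0, 0, 0, 0], [0.005, 0, 0, 0, 0, 0]]]'

```text
clock: 13.13
tool_pos: [0.5026, 0.014, 0.0499]
orientation: [180.0, 0.0, -0.0]
force: [-0.2, -0.2, -1.0]
opening: 0.0111
gripper_force: 30.0
```

To row units: 0.2 cm / 40 = 0.005, 0.1 cm / 40 = 0.0025.

send_rows --plan '[[[0.0025, 0, 0, 0, 0, 0], [0.005, 0, 0, 0, 0, 0], [0.005, 0, 0, 0, 0, 0], [0.005, 0, 0, 0, 0, 0]]]'

```text
clock: 13.47
tool_pos: [0.504, 0.0138, 0.0498]
orientation: [180.0, 0.1, -0.0]
force: [-3.3, -1.1, 2.4]
opening: 0.011
gripper_force: 30.0
```

To row units: 0.2 cm / 40 = 0.005, 0.1 cm / 40 = 0.0025.

send_rows --plan '[[[0.0025, 0, -0.0008, 0, 0, 0], [0.005, 0, -0.0008, 0, 0, 0], [0.005, 0, -0.0008, 0, 0, 0]]]'

```text
clock: 13.72
tool_pos: [0.5054, 0.0136, 0.0501]
orientation: [180.0, 0.1, -0.0]
force: [-6.8, -0.4, 4.5]
opening: 0.0106
gripper_force: 30.0
```

To row units: 0.15 cm / 40 = 0.0038, 0.1 cm / 40 = 0.0025.

send_rows --plan '[[[0.0025, 0, 0, 0, 0, 0], [0.0038, 0, 0, 0, 0, 0], [0.0038, 0, 0, 0, 0, 0]]]'

```text
clock: 13.97
tool_pos: [0.5062, 0.0134, 0.0501]
orientation: [179.9, 0.2, -0.0]
force: [-9.3, -0.1, 6.9]
opening: 0.0112
gripper_force: 30.0
```

The downward load is growing (tips dipping), so I lift 0.8 mm while advancing.

To row units: -0.08 cm / 40 = -0.002, -0.05 cm / 40 = -0.0013.

send_rows --plan '[[[0, 0, -0.0013, 0, 0, 0], [0, 0, -0.002, 0, 0, 0], [0, 0, -0.002, 0, 0, 0]]]'

```text
clock: 14.22
tool_pos: [0.5064, 0.0135, 0.0508]
orientation: [180.0, 0.2, -0.0]
force: [-7.5, 0.3, 2.9]
opening: 0.0111
gripper_force: 30.0
```

To row units: 0.15 cm / 40 = 0.0038, 0.1 cm / 40 = 0.0025.

send_rows --plan '[[[0.0025, 0, 0, 0, 0, 0], [0.0038, 0, 0, 0, 0, 0], [0.0038, 0, 0, 0, 0, 0]]]'

```text
clock: 14.47
tool_pos: [0.5077, 0.0134, 0.0507]
orientation: [179.9, 0.2, -0.0]
force: [-6.7, -0.4, 2.9]
opening: 0.011
gripper_force: 30.0
```

To row units: 0.2 cm / 40 = 0.005, 0.1 cm / 40 = 0.0025.

send_rows --plan '[[[0.0025, 0, -0.0005, 0, 0, 0], [0.005, 0, -0.0008, 0, 0, 0], [0.005, 0, -0.0008, 0, 0, 0]]]'

```text
clock: 14.72
tool_pos: [0.5099, 0.0135, 0.051]
orientation: [180.0, 0.2, -0.0]
force: [-7.4, -0.5, 2.1]
opening: 0.0108
gripper_force: 30.0
```

To row units: 0.15 cm / 40 = 0.0038, 0.1 cm / 40 = 0.0025.

send_rows --plan '[[[0.0025, 0, 0, 0, 0, 0], [0.0038, 0, 0, 0, 0, 0], [0.0038, 0, 0, 0, 0, 0]]]'

```text
clock: 14.97
tool_pos: [0.5111, 0.0134, 0.0509]
orientation: [179.9, 0.2, -0.0]
force: [-7.9, 0.6, 2.8]
opening: 0.011
gripper_force: 30.0
```

To row units: 0.15 cm / 40 = 0.0038, 0.1 cm / 40 = 0.0025.

send_rows --plan '[[[0.0025, 0, 0, 0, 0, 0], [0.0038, 0, 0, 0, 0, 0], [0.0038, 0, 0, 0, 0, 0]]]'

```text
clock: 15.22
tool_pos: [0.5121, 0.0133, 0.0509]
orientation: [179.9, 0.3, -0.0]
force: [-9.4, 0.5, 6.0]
opening: 0.0111
gripper_force: 30.0
```

To row units: 0.15 cm / 40 = 0.0038, 0.1 cm / 40 = 0.0025.

send_rows --plan '[[[0.0025, 0, 0, 0, 0, 0], [0.0038, 0, 0, 0, 0, 0], [0.0038, 0, 0, 0, 0, 0]]]'

```text
clock: 15.47
tool_pos: [0.5133, 0.0132, 0.0508]
orientation: [179.9, 0.3, -0.0]
force: [-10.4, 0.2, 6.1]
opening: 0.0113
gripper_force: 30.0
```

To row units: 0.1 cm / 40 = 0.0025, -0.06 cm / 40 = -0.0015.

send_rows --plan '[[[0, 0, -0.0013, 0, 0, 0], [0.0013, 0, -0.0015, 0, 0, 0], [0.0025, 0, -0.0015, 0, 0, 0], [0.0025, 0, -0.0015, 0, 0, 0]]]'

```text
clock: 15.8
tool_pos: [0.5142, 0.0132, 0.0513]
orientation: [179.9, 0.3, -0.0]
force: [-11.0, 0.3, 4.1]
opening: 0.0107
gripper_force: 30.0
```

To row units: 0.1 cm / 40 = 0.0025.

send_rows --plan '[[[0.0025, 0, 0, 0, 0, 0], [0.0025, 0, 0, 0, 0, 0], [0.0025, 0, 0, 0, 0, 0]]]'

```text
clock: 16.05
tool_pos: [0.5152, 0.0132, 0.0513]
orientation: [179.9, 0.3, -0.0]
force: [-9.8, 0.4, 4.7]
opening: 0.011
gripper_force: 30.0
```

To row units: 0.1 cm / 40 = 0.0025, -0.02 cm / 40 = -0.0005.

send_rows --plan '[[[0.0025, 0, -0.0005, 0, 0, 0], [0.0025, 0, -0.0005, 0, 0, 0], [0.0025, 0, -0.0005, 0, 0, 0]]]'

```text
clock: 16.3
tool_pos: [0.5167, 0.0134, 0.0516]
orientation: [179.9, 0.3, -0.0]
force: [-7.5, 0.1, 2.5]
opening: 0.0111
gripper_force: 30.0
```

To row units: 0.1 cm / 40 = 0.0025.

send_rows --plan '[[[0.0025, 0, 0, 0, 0, 0], [0.0025, 0, 0, 0, 0, 0], [0.0025, 0, 0, 0, 0, 0]]]'

```text
clock: 16.55
tool_pos: [0.5184, 0.0136, 0.0516]
orientation: [180.0, 0.2, -0.0]
force: [-6.2, -0.5, 0.7]
opening: 0.011
gripper_force: 30.0
```

Past the peak. Half-to-one-millimetre steps until the force vanishes and then rises.

send_rows --plan '[[[0.0025, 0, 0, 0, 0, 0], [0.0025, 0, 0, 0, 0, 0], [0.0025, 0, 0, 0, 0, 0]]]'

```text
clock: 16.8
tool_pos: [0.5214, 0.0141, 0.0521]
orientation: [-180.0, -0.0, -0.0]
force: [-1.2, -0.3, -2.1]
opening: 0.0105
gripper_force: 30.0
```

To row units: 0.1 cm / 40 = 0.0025.

send_rows --plan '[[[0.0025, 0, 0, 0, 0, 0], [0.0025, 0, 0, 0, 0, 0], [0.0025, 0, 0, 0, 0, 0]]]'

```text
clock: 17.05
tool_pos: [0.5228, 0.0142, 0.0523]
orientation: [-180.0, -0.0, 0.0]
force: [-0.1, -0.1, -1.4]
opening: 0.0107
gripper_force: 30.0
```

To row units: 0.06 cm / 40 = 0.0015.

send_rows --plan '[[[0.0015, 0, 0, 0, 0, 0], [0.0015, 0, 0, 0, 0, 0], [0.0015, 0, 0, 0, 0, 0]]]'

```text
clock: 17.3
tool_pos: [0.5229, 0.0141, 0.0523]
orientation: [-180.0, -0.0, 0.0]
force: [-0.8, -0.3, -0.6]
opening: 0.0108
gripper_force: 30.0
```

To row units: 0.05 cm / 40 = 0.0013.

send_rows --plan '[[[0.0013, 0, 0, 0, 0, 0], [0.0013, 0, 0, 0, 0, 0], [0.0013, 0, 0, 0, 0, 0]]]'

```text
clock: 17.55
tool_pos: [0.5232, 0.014, 0.0523]
orientation: [180.0, 0.0, -0.0]
force: [-1.5, 0.1, 0.6]
opening: 0.0111
gripper_force: 30.0
```

To row units: 0.05 cm / 40 = 0.0013.

send_rows --plan '[[[0.0013, 0, 0, 0, 0, 0], [0.0013, 0, 0, 0, 0, 0], [0.0013, 0, 0, 0, 0, 0]]]'

```text
clock: 17.8
tool_pos: [0.5236, 0.014, 0.0523]
orientation: [180.0, 0.0, -0.0]
force: [-4.4, 0.4, 3.2]
opening: 0.0112
gripper_force: 30.0
```

To row units: 0.05 cm / 40 = 0.0013.

send_rows --plan '[[[0.0013, 0, 0, 0, 0, 0], [0.0013, 0, 0, 0, 0, 0], [0.0013, 0, 0, 0, 0, 0]]]'

```text
clock: 18.05
tool_pos: [0.524, 0.0139, 0.0523]
orientation: [180.0, 0.0, -0.0]
force: [-5.2, 0.0, 5.1]
opening: 0.0111
gripper_force: 30.0
```

To row units: 0.06 cm / 40 = 0.0015, -0.04 cm / 40 = -0.001.

send_rows --plan '[[[0.0015, 0, -0.001, 0, 0, 0], [0.0015, 0, -0.001, 0, 0, 0], [0.0015, 0, -0.001, 0, 0, 0]]]'

```text
clock: 18.3
tool_pos: [0.5243, 0.0139, 0.0525]
orientation: [180.0, 0.1, -0.0]
force: [-5.4, 0.3, 4.9]
opening: 0.0111
gripper_force: 30.0
```

```bash
python3 - <<'E'
from h import *
o=ctrl.get_obs();print(o['tool_pos'],o['force'],o['moment'])
im=snap('wrist')['img'];cv2.imwrite('pics/w7.png',cv2.cvtColor(cv2.resize(im[40:240,220:410],(570,600),interpolation=cv2.INTER_CUBIC),cv2.COLOR_RGB2BGR))
E
```

```text
[0.52431346 0.0139108  0.05250198] [-5.39802965  0.25771969  4.93071113] [-0.0104088   2.08465606 -0.01252686]
```

View pics/w7.png

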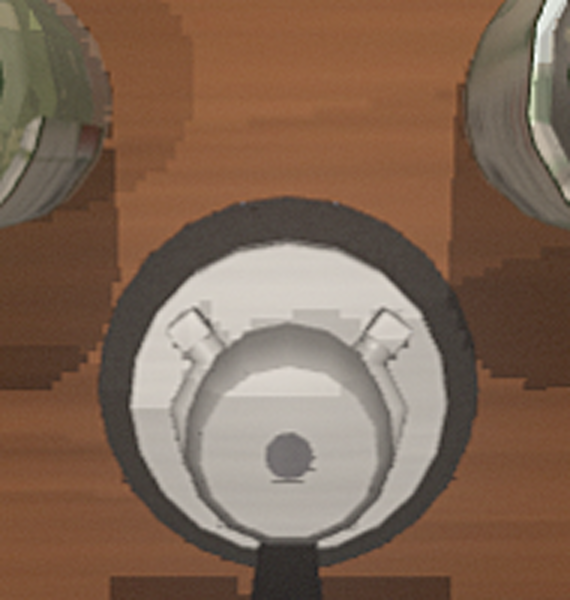

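The crop shows the clip's tips at (190,330) and (388,330), past the head, with the jaws hugging the core and the collar's far rim at y≈243. I check the tip offset from the axis.

```bash
python3 - <<'E'
from h import *
s=ctrl.snapshot('wrist')
f=lambda x,y:(220+(x+.5)/3-.5,40+(y+.5)/3-.5)
q=lambda p,z:np.round(onz(s,*f(*p),z),4)
print('collar far',q((289,243),.042),'L',q((130,400),.042),'R',q((446,400),.042))
print('tip front',q((204,308),.049),q((374,308),.049),'tip outer',q((168,325),.049),q((411,327),.049))
print('dot',q((290,456),.079))
E
```

```text
collar far [0.5926 0.0132 0.042 ] L [0.5618 0.0452 0.042 ] R [ 0.5617 -0.0185  0.042 ]
tip front [0.5811 0.0293 0.049 ] [ 0.5811 -0.0029  0.049 ] tip outer [0.5779 0.0362 0.049 ] [ 0.5775 -0.01    0.049 ]
dot [0.5606 0.0131 0.079 ]
```

Tips are about 20 mm ahead of the axis, so the clip is home. I relieve the preload and release.

To row units: -0.08 cm / 40 = -0.002, -0.06 cm / 40 = -0.0015.

send_rows --plan '[[[-0.0015, 0, -0.001, 0, 0, 0], [-0.002, 0, -0.0015, 0, 0, 0], [-0.002, 0, -0.0015, 0, 0, 0], [-0.002, 0, -0.0015, 0, 0, 0]]]'

```text
clock: 18.73
tool_pos: [0.524, 0.0141, 0.0529]
orientation: [180.0, 0.0, -0.0]
force: [-1.8, 0.1, -2.2]
opening: 0.0107
gripper_force: 30.0
```

send_rows --plan '[[[0, 0, 0, 0, 0, 0], [0, 0, 0, 0, 0, 0], [0, 0, 0, 0, 0, 0], [0, 0, 0, 0, 0, 0], [0, 0, 0, 0, 0, 0], [0, 0, 0, 0, 0, 0], [0, 0, 0, 0, 0, 0], [0, 0, 0, 0, 0, 0]]]' --fingers 0.5

```text
clock: 19.4
tool_pos: [0.5242, 0.0141, 0.0533]
orientation: [-180.0, -0.0, 0.0]
force: [-0.8, 0.3, 0.4]
opening: 0.0437
gripper_force: 0.0
```

Released. Rise and look.

To row units: -13 cm / 40 = -0.325, -12 cm / 40 = -0.3.

send_rows --plan '[[[0, 0, -0.025, 0, 0, 0], [0, 0, -0.075, 0, 0, 0], [-0.025, 0, -0.15, 0, 0, 0], [-0.075, 0, -0.225, 0, 0, 0], [-0.125, 0, -0.3, 0, 0, 0], [-0.175, 0, -0.325, 0, 0, 0], [-0.175, 0, -0.325, 0, 0, 0], [-0.175, 0, -0.325, 0, 0, 0]]]'

```text
clock: 20.07
tool_pos: [0.4541, 0.0144, 0.185]
orientation: [-179.9, -0.2, 0.0]
force: [0.5, 0.1, -0.6]
opening: 0.044
gripper_force: 0.0
```

```bash
python3 - <<'E'
from h import *
o=ctrl.get_obs();print(o['tool_pos'],o['force'])
s=snap('wrist');im=s['img'];
u,v=np.round(proj(s,[[.55,.0133,.05]])[0]).astype(int)
print(u,v);x0,y0=max(u-60,0),max(v-50,0)
cv2.imwrite('pics/w8.png',cv2.cvtColor(cv2.resize(im[y0:y0+100,x0:x0+120],(720,600),interpolation=cv2.INTER_CUBIC),cv2.COLOR_RGB2BGR));print(x0,y0)
E
```

```text
[0.45411926 0.01435926 0.18503436] [ 0.52828098  0.09829685 -0.62658775]
316 79
256 29
```

View pics/w8.png

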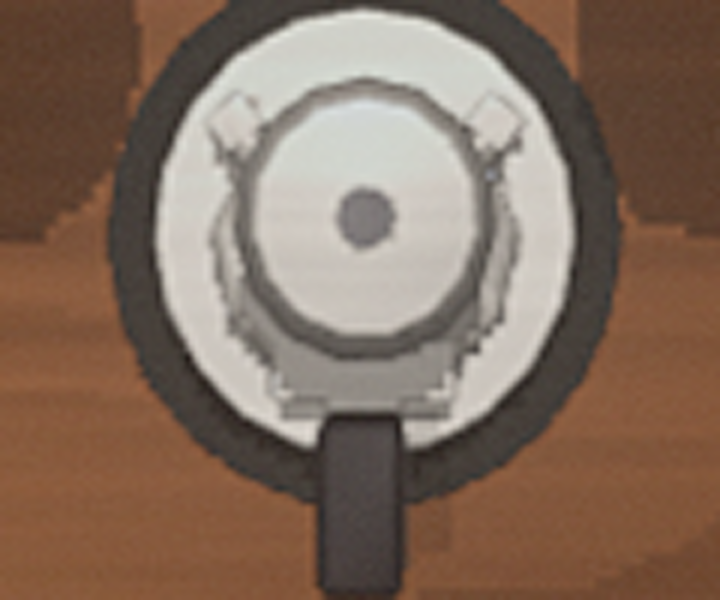

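The picture shows the clip seated around the spindle. The tips at (235,120) and (493,120) are about 19–20 mm ahead of the collar's centre at (366,231), and the tab at (362,500) is upright, straight and free.

```bash
python3 -c "
from plant import ctrl
print(ctrl.close_job())"
```

```text
the job is handed in; nothing more can be done
None
```

The clip is snapped home in the spindle's groove and released, and the job was handed in at about 20 s; the peak push was about 11 N against the 20 N limit, and no verdict was shown.

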